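# Build up a sieve stack on the sieve shaker

## Robot

A 6-joint arm with a two-finger parallel gripper is mounted at the origin on the work surface. World frame = base frame: x ahead of the robot, y to its left, z up, the work surface at z = 0. Lengths are in m, angles in rad, forces in N, time in s.
With the tool pointing down it reaches from about 0.3 to 0.775 m from the base axis. Payload 14.6 kg.
Tool frame: the origin (TCP) lies at the very end of the fingers, on their centre line; the grasp point (between the pads) lies 19 mm behind it; z points along the fingers, y is the line along which they close (so a half turn about z gives the same grasp; the last joint's range is limited). The gripper opens to 94 mm and grips with 3 to 60 N. Pads are 16 mm wide; open, the fingers measure 119 mm over their backs; the gripper's body (75 mm by 177 mm) begins 78 mm behind the grasp point.
Start: joints at [1.133, 0.3, 1.521, -0, 1.321, -0.067], TCP at [0.199, 0.513, 0.205] pointing down, gripper open.
Joint ranges: [-3.03, 3.03], [-0.79, 2.21], [0.23, 2.52], [-1.04, 4.18], [0, 3.07], [-2.55, 2.55]. Speed limits (rad/s): [2.22, 2.22, 2.57, 3.14, 3.14, 3.14].

## Interface

Orientations are given as [roll, pitch, yaw] about the fixed x, y, z axes, in that order (R = Rz(yaw) Ry(pitch) Rx(roll)).
In Python, from station import ctrl gives the robot as it stands.
- The arm moves only by the tool move_arm, never from a script. Its argument "targets" is a list of rows, each a list of 6 numbers: the shift along the tool's x, y, z in units of 1000 mm (1.0 is 1000 mm), then the turn, a rotation vector about the tool's x, y, z in units of 30 degrees (1.0 is 30 degrees). In form: [[tx, ty, tz, ax, ay, az], ...]. A call has exactly 5 rows; each row is the pose to reach, as a shift and turn from the pose commanded when the call began, along the tool's axes at that moment; what a row does not reach only later rows make up. A row lasts 1/12 s, in which the tool goes at most 41.7 mm and 7.16 degrees, less where a joint would pass 70% of its speed; a pose out of reach is approached as far as the arm can. A call with a number of a shift or a turn outside -1 to 1 is refused whole. A call with a gripper value outside its range is refused whole. "fingers" is the opening, from -1 (shut) to 1 (fully open), set as the call begins (left out, the last holds). The fingers move at their own pace and stop on an object; "grip_force" is the grip in N (left out, the last holds). Time passes only in rows, so rows that repeat a pose let the fingers close, or fill a call up. It gives the time, the measured TCP pose, the force and the opening at its end, in the units of the state.
- ctrl.get_obs(): the state, without advancing time (a new reading comes with each control period).
- ctrl.camera(name): name is "scene" or "top" or "wrist"; returns the picture (400x640x3 uint8, red, green, blue); there is no depth.
- ctrl.camera_info(name): a dict with "fx", "fy", "cx", "cy" (pixels), "k1" (the pictures are not rectified: a ray, as slopes to the right and down, at radius r is drawn at 1 + k1 r^2 times it, then the intrinsics apply), "rvec" (rotation vector, rad) and "tvec" (3), from world to camera coordinates, as OpenCV has them. Camera axes: x right, y down, z forward; pixel columns grow to the right and rows downward; lengths in m; the calibration is good to about 2 mm. A picture is of the moment at which its call begins: read the wrist's pose just before it. camera_info takes no time and is no camera call; for the wrist camera it gives the pose at the moment of the call.
- ctrl.hand_in(): hands the job in, once; it reports no verdict.
The state is a dict: "time_s": time; "qpos": joint angles; "joint_vel": joint speeds; "tau": joint torques, N m; "ee_pos": TCP position; "eef_rot": TCP orientation; "force": force on the tool from outside, world axes, zero at the start; "moment": the same for the moment, N m; "grip_width": finger opening in m.
Only numpy, scipy, OpenCV 4.12 (cv2) and the standard library are available. Lean on these libraries where they do the work, as an engineer would, in place of code of your own. Each camera call takes 0.05 s, during which the arm holds its last target. There are 200 camera calls.

## Task

Build the sieve stack on the sieve shaker, one piece at a time from the bottom up: first the pan into the ring on the shaker, then the fine sieve, then the coarse sieve, and last the lid, each fully seated and level in the one below. Set every piece down gently, without dropping it, and leave the jar, the bottle and the brush where they are.

Things in the scene. Friction and masses are not known exactly. Their poses are not given: they have to be found in the camera images.
- pan: Pan: cup with a solid floor, the lowest open piece. Steel, round about z (up), outer diameter 62 mm, 36 mm high. Origin: centre of its underside, the bottom of a foot 7 mm deep that tapers from 50 to 43 mm across; it starts standing on it. Wall 4 mm thick from 7 mm up to the rim at 36; mouth 54 mm. Loose, 0.12 kg. Grip it outside, just below the rim. Seated, its origin is 58 mm above the origin of the shaker.
- fine_sieve: Fine sieve: ring with close dark mesh (4 mm) low inside. Steel, round about z (up), outer diameter 62 mm, 42 mm high. Origin: centre of its underside, the bottom of a foot 7 mm deep that tapers from 50 to 43 mm across; it starts standing on it. Wall 4 mm thick from 7 mm up to the rim at 42; mouth 54 mm. Loose, 0.12 kg. Grip it outside, just below the rim. Seated, its origin is 29 mm above the origin of the pan.
- coarse_sieve: Coarse sieve: tallest ring, a few dark bars 16 mm apart low inside. Steel, round about z (up), outer diameter 62 mm, 52 mm high. Origin: centre of its underside, the bottom of a foot 7 mm deep that tapers from 50 to 43 mm across; it starts standing on it. Wall 4 mm thick from 7 mm up to the rim at 52; mouth 54 mm. Loose, 0.13 kg. Grip it outside, just below the rim. Seated, its origin is 35 mm above the origin of the fine sieve.
- lid: Lid: steel disc 62 mm across, from 7 to 12 mm height, with an upright black knob in the middle, 18 mm diameter, from 12 to 42 mm: grip there. Round about z (up). Origin: centre of its underside, the bottom of a foot 7 mm deep tapering from 50 to 43 mm across, on which it starts. Loose, 0.09 kg. Seated, its origin is 45 mm above the origin of the coarse sieve.
- shaker: Sieve shaker, fixed: grey box 130 x 120 mm, 50 mm high, round aluminium platform 92 mm wide on top and on that a dark steel ring, 60 mm outer, 54 mm inner diameter, ring top at 65 mm. Origin: centre of its underside on the bench; ring on the z axis through it. The white stirrer of like size (57 mm high, flat square top, no ring) is something else; either may stand left or right.
- sample_jar: Bystander: small white jar with a blue cap, 40 mm diameter, 55 mm high, loose, stands upright. Origin: centre of its underside.
- amber_bottle: Bystander: amber bottle with a black cap, 44 mm diameter, 85 mm high, loose, stands upright. Origin: centre of its underside.
- brush: Bystander: sieve brush about 170 mm long, lying on the bench along its x axis, at the far side. Loose.

How it is judged:
On the way, in this order (a step that is already met when the one before it is completed fails the run):
1. the pan is seated in the shaker's ring (horizontal distance between pan and shaker below 0.006 m and z of pan in the frame of shaker between 0.054 and 0.062 m and angle between pan's own z axis and vertical below 0.07 rad), for 0.2 s.
2. the fine sieve is seated in the pan (horizontal distance between fine_sieve and pan below 0.006 m and z of fine_sieve in the frame of pan between 0.025 and 0.033 m and angle between fine_sieve's own z axis and vertical below 0.07 rad), for 0.2 s.
3. the coarse sieve is seated in the fine sieve (horizontal distance between coarse_sieve and fine_sieve below 0.006 m and z of coarse_sieve in the frame of fine_sieve between 0.031 and 0.039 m and angle between coarse_sieve's own z axis and vertical below 0.07 rad), for 0.2 s.
4. the lid is seated in the coarse sieve (horizontal distance between lid and coarse_sieve below 0.006 m and z of lid in the frame of coarse_sieve between 0.041 and 0.049 m and angle between lid's own z axis and vertical below 0.07 rad), for 0.2 s.
At the end, for the whole second after the job is handed in: The stack stands on the shaker: pan in the ring, fine sieve in the pan, coarse sieve in the fine sieve, lid in the coarse sieve; each within 6 mm of the axis and 4 mm of the seated height of the one below, level within 0.07 rad, at rest (all of step 1 and all of step 2 and all of step 3 and all of step 4 and linear speed of each of pan, fine_sieve, coarse_sieve, lid below 0.02 m/s); the robot touches nothing.
It fails at once if a sieve piece is dropped (it moves faster than 0.7 m/s with no finger on it, a fall of some 25 mm) ((linear speed of pan above 0.7 m/s and contact force between pan and the fingers below 0.01 N) or (linear speed of fine_sieve above 0.7 m/s and contact force between fine_sieve and the fingers below 0.01 N) or (linear speed of coarse_sieve above 0.7 m/s and contact force between coarse_sieve and the fingers below 0.01 N) or (linear speed of lid above 0.7 m/s and contact force between lid and the fingers below 0.01 N)).
It fails at once if the jar, the bottle or the brush is shifted by more than 40 mm, or the jar or bottle tipped over (distance of any of sample_jar, amber_bottle, brush from where it was at the start of the episode above 0.04 m or angle between any of sample_jar, amber_bottle's own z axis and vertical above 0.5 rad).
It also fails if it takes over 96 s, if anything falls off the work surface, if the arm or the gripper's body presses on something with over 40 N, if the wrist force passes 120 N, or if a joint passes its speed limit or range.

## Working session

There is one attempt and no reset: what is moved stays moved. The work goes in short steps, Python scripts to look and compute and a tool call to move; the robot and the scene stay as the last step left them, time stands still between calls to the robot, and variables do not carry over. Pictures are saved under pics/ and viewed, on a budget of 14 in all, crops included, one or two more only if the job needs it, and the job is handed in when it is done.

Besides the shell and the picture viewer there is one more tool, called after ">>>" as name(argument=value, ...) on one line, values as JSON. move_arm: Moves the arm, as the interface text tells. Shifts and turns lie within -1 to 1; 1 stands for 1000 mm of shift or 30 degrees of turn. Its arguments: {"type":"object","properties":{"targets":{"type":"array"},"fingers":{"type":"number"},"grip_force":{"type":"number"}},"required":["targets"]}

```bash
ls; mkdir -p pics
python3 - <<'E'
from station import ctrl
import cv2
o=ctrl.get_obs(); print(o)
for n in("scene","top"):
    cv2.imwrite(f"pics/{n}0.png",ctrl.camera(n)[:,:,::-1]); print(n,ctrl.camera_info(n))
print(ctrl.camera_info("wrist"))
E
```

```text
pics
{'time_s': 0.0, 'qpos': array([ 1.13342086e+00,  3.00521212e-01,  1.52158427e+00, -1.03923942e-05,
        1.32070002e+00, -6.65917413e-02]), 'joint_vel': array([ 6.26683314e-04,  2.03382636e-05, -6.64002960e-04, -2.29079684e-04,
       -5.13221527e-04,  2.02152467e-03]), 'tau': array([ 1.44872138e-03, -5.31806695e+01, -3.52733874e+01,  7.09446031e-02,
        2.43432366e-02, -8.04072056e-05]), 'ee_pos': array([0.19917864, 0.51238255, 0.2048575 ]), 'eef_rot': array([-3.14038183e+00, -7.06621372e-05,  2.77081146e+00]), 'force': array([-0.03984588, -0.3169541 ,  0.17125583]), 'moment': array([ 0.02045264,  0.01875197, -0.01324973]), 'grip_width': 0.09381292591711227}
scene {'fx': 502.26503022483104, 'fy': 502.26503022483104, 'cx': 323.36910249532895, 'cy': 205.19823256829855, 'k1': -0.09254199348002438, 'rvec': array([ 1.11357247,  2.60710038, -0.76534002]), 'tvec': array([ 0.41359723, -0.34940156,  1.43582417])}
top {'fx': 376.6417453079611, 'fy': 376.6417453079611, 'cx': 320.90205470675966, 'cy': 197.53569835581715, 'k1': -0.07126028334510741, 'rvec': array([ 2.20624134, -2.15696843,  0.14349631]), 'tvec': array([-0.02878633,  0.57860974,  1.06320411])}
{'fx': 304.37536654653934, 'fy': 304.37536654653934, 'cx': 325.0511418439523, 'cy': 197.84340589553435, 'k1': -0.05496442653013476, 'rvec': array([-2.41032687, -1.65020504, -0.21362405]), 'tvec': array([-0.55028136, -0.02624633,  0.39103919])}
```

View pics/top0.png

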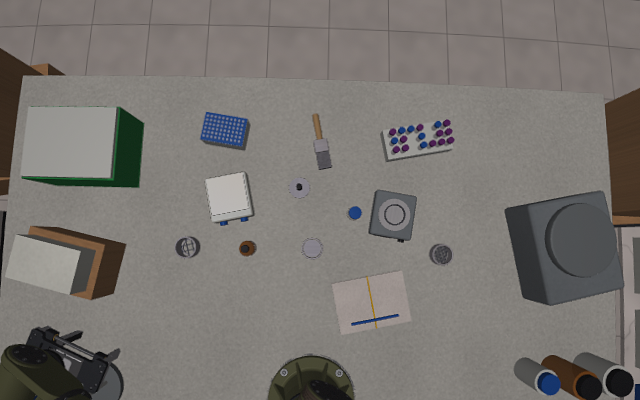

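View pics/scene0.png

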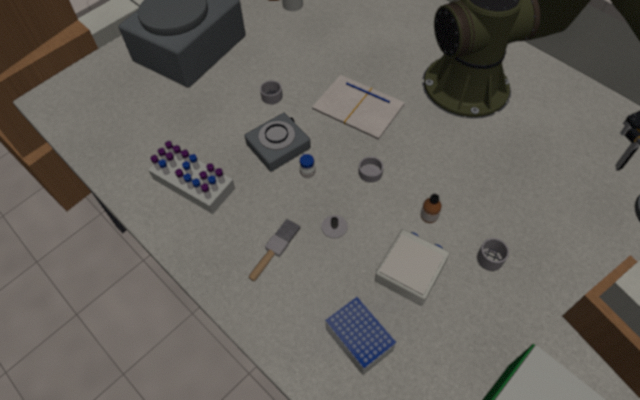

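The top view shows the coarse sieve (188,247), lid (299,187), pan (313,248), fine sieve (441,254) and shaker ring (395,214). It also shows the jar (355,213), bottle (248,248), brush (321,140) and stirrer (229,197). The scene view agrees.

```bash
cat > h.py <<'E'
from station import ctrl
import numpy as np, cv2
from scipy.spatial.transform import Rotation as Ro
def K(i): return np.array([[i['fx'],0,i['cx']],[0,i['fy'],i['cy']],[0,0,1]])
def back(i,px,z):
    "pixel -> world point on plane z"
    u=cv2.undistortPoints(np.array([[px]],float),K(i),np.array([i['k1'],0,0,0.]))[0,0]
    R=cv2.Rodrigues(i['rvec'])[0]; c=-R.T@i['tvec']; d=R.T@np.array([u[0],u[1],1])
    return c+d*(z-c[2])/d[2]
def proj(i,P):
    return cv2.projectPoints(np.array(P,float).reshape(-1,1,3),i['rvec'],i['tvec'],K(i),np.array([i['k1'],0,0,0.]))[0][:,0]
def circ(c,z,r,n=90):
    t=np.linspace(0,2*np.pi,n,endpoint=False); return np.c_[c[0]+r*np.cos(t),c[1]+r*np.sin(t),0*t+z]
def delta(tgt,yaw):
    "target TCP xyz, yaw -> shift (units 1000mm) in tool axes, turn units about tool z"
    o=ctrl.get_obs(); R=Ro.from_euler('xyz',o['eef_rot']).as_matrix()
    s=R.T@(np.array(tgt)-o['ee_pos']); T=R.T@Ro.from_euler('xyz',[np.pi,0,yaw]).as_matrix()
    return np.round(s,4),np.round(np.degrees(Ro.from_matrix(T).as_rotvec())/30,3)
E
python3 - <<'E'
from h import *
T=ctrl.camera_info('top');S=ctrl.camera_info('scene')
print('cams',[-cv2.Rodrigues(i['rvec'])[0].T@i['tvec'] for i in(T,S)])
for n,z,a,b in [('pan',.036,(313,248),(371,167)),('fine',.042,(441,254),(271,89)),('coarse',.052,(188,247),(493,249)),('lid',.042,(299,187),(334,221)),('ring',.065,(395,214),(276,132)),('jar',.055,(355,213),(307,159)),('bottle',.085,(248,248),(434,198)),('stirrer',.057,(229,197),(413,265)),('brush',.01,(321,140),(275,248))]:
    p,q=back(T,a,z),back(S,b,z); print(n,p.round(3),q.round(3),'r',np.hypot(*p[:2]).round(3))
i=ctrl.camera_info('wrist');o=ctrl.get_obs()
R=Ro.from_euler('xyz',o['eef_rot']).as_matrix();Rc=cv2.Rodrigues(i['rvec'])[0]
print('cam in tool',R.T@(-Rc.T@i['tvec']-o['ee_pos']),'\n',R.T@Rc.T)
E
```

```text
cams [array([0.46629919, 0.01396049, 1.1173142 ]), array([1.04200694, 0.45206178, 1.03179303])]
pan [0.433 0.004 0.036] [0.437 0.011 0.036] r 0.433
fine [ 0.423 -0.365  0.042] [ 0.427 -0.363  0.042] r 0.558
coarse [0.428 0.355 0.052] [0.431 0.361 0.052] r 0.556
lid [0.607 0.048 0.042] [0.615 0.053 0.042] r 0.609
ring [ 0.534 -0.225  0.065] [ 0.536 -0.222  0.065] r 0.579
jar [ 0.535 -0.113  0.055] [ 0.538 -0.11   0.055] r 0.547
bottle [0.431 0.181 0.085] [0.435 0.193 0.085] r 0.467
stirrer [0.572 0.245 0.057] [0.585 0.257 0.057] r 0.622
brush [ 0.755 -0.013  0.01 ] [ 0.746 -0.008  0.01 ] r 0.755
cam in tool [ 0.0747069   0.00035942 -0.17973565] 
 [[ 6.91777088e-04 -9.66928457e-01 -2.55046822e-01]
 [ 9.99999429e-01  4.61257937e-04  9.63639798e-04]
 [-8.14128372e-04 -2.55047343e-01  9.66928224e-01]]
```

>>> move_arm(targets=[[-0.026,-0.025,0,0,0,0.15],[-0.053,-0.05,0,0,0,0.3],[-0.08,-0.075,0,0,0,0.46],[-0.106,-0.1,0,0,0,0.61],[-0.132,-0.126,0,0,0,0.764]], fingers=1)

```text
time_s: 0.52
ee_pos: [0.2769, 0.3457, 0.2052]
eef_rot: [-3.141, 0.0, 2.367]
force: [0.8, 0.9, 0.5]
grip_width: 0.0939
```

>>> move_arm(targets=[[-0.034,-0.013,0,0,0,0.15],[-0.068,-0.026,0,0,0,0.3],[-0.103,-0.038,0,0,0,0.46],[-0.137,-0.051,0,0,0,0.61],[-0.171,-0.064,0,0,0,0.764]])

```text
time_s: 0.93
ee_pos: [0.355, 0.1806, 0.2054]
eef_rot: [3.142, 0.0, 1.967]
force: [1.7, -0.6, 0.2]
grip_width: 0.0938
```

>>> move_arm(targets=[[-0.036,0.0015,0,0,0,0.15],[-0.073,0.003,0,0,0,0.3],[-0.109,0.0045,0,0,0,0.46],[-0.146,0.006,0,0,0,0.61],[-0.182,0.0076,0,0,0,0.764]])

```text
time_s: 1.35
ee_pos: [0.4329, 0.0157, 0.2054]
eef_rot: [-3.142, -0.0, 1.567]
force: [0.6, 0.8, -0.4]
grip_width: 0.0941
```

Run:
```python
from h import *
i=ctrl.camera_info('wrist'); im=ctrl.camera('wrist'); np.savez('w1.npz',im=im,**i)
cv2.imwrite('pics/w1.png',im[:,:,::-1])
print(delta([.435,.007,.15],np.pi/2),ctrl.get_obs()['ee_pos'],ctrl.get_obs()['time_s'])
```

```text
(array([-0.0046,  0.0003,  0.0553]), array([ 0.001,  0.002, -0.025])) [0.43477668 0.0116626  0.20525754] 1.4
```

View pics/w1.png

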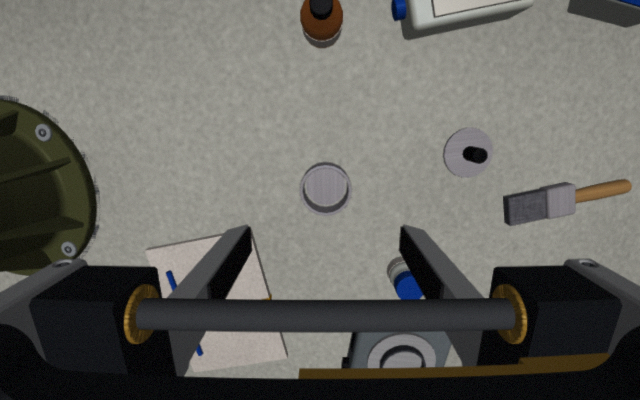

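The wrist view shows the pan at (325,190), the lid at (468,152), and the ring at about (403,352), partly behind the gripper. Next I'll fit the rims as circles.

```bash
cat >> h.py <<'E'
from scipy.ndimage import map_coordinates
def fit(im,i,c0,circs,span=.012):
    "find x,y of the circles (z,r) by edge strength across the projected contours"
    g=cv2.GaussianBlur(cv2.cvtColor(im,cv2.COLOR_RGB2GRAY).astype(float),(0,0),.8)
    gx,gy=np.gradient(g,axis=1),np.gradient(g,axis=0)
    def E(c):
        s=0
        for z,r in circs:
            a,b=proj(i,circ(c,z,r)),proj(i,circ(c,z,r+.001)); n=b-a; n/=np.linalg.norm(n,axis=1)[:,None]
            q=a[:,::-1].T
            s+=abs(map_coordinates(gx,q,order=1)*n[:,0]+map_coordinates(gy,q,order=1)*n[:,1]).clip(0,15).mean()
        return s
    c=np.array(c0[:2],float)
    for sp,st in((span,.001),(.001,.00025)):
        d=np.arange(-sp,sp+1e-9,st); L=[(E(c+[x,y]),x,y) for x in d for y in d]; m=max(L); c=c+m[1:]
    return c.round(4),round(m[0],2)
OB=dict(pan=((.433,.006),[(.036,.031),(.036,.027)]),fine=((.425,-.364),[(.042,.031),(.042,.027)]),coarse=((.43,.358),[(.052,.031),(.052,.027)]),
 lid=((.61,.05),[(.012,.031),(.042,.009)]),ring=((.535,-.224),[(.065,.03),(.065,.027)]))
E
python3 - <<'E'
from h import *
W=np.load('w1.npz'); T=ctrl.camera_info('top');S=ctrl.camera_info('scene')
t=cv2.imread('pics/top0.png')[:,:,::-1];s=cv2.imread('pics/scene0.png')[:,:,::-1]
for n,(c,k) in OB.items():
    print(n,'top',fit(t,T,c,k),'scene',fit(s,S,c,k),'wrist',fit(W['im'],W,c,k) if n in('pan','lid','ring') else '')
E
```

```text
pan top (array([0.4358, 0.0088]), np.float64(9.3)) scene (array([0.437 , 0.0088]), np.float64(22.97)) wrist (array([0.4328, 0.0105]), np.float64(21.37))
fine top (array([ 0.4218, -0.3692]), np.float64(22.76)) scene (array([ 0.4265, -0.368 ]), np.float64(19.71)) wrist 
coarse top (array([0.4288, 0.362 ]), np.float64(25.99)) scene (array([0.4315, 0.364 ]), np.float64(22.81)) wrist 
lid top (array([0.606 , 0.0475]), np.float64(17.17)) scene (array([0.615 , 0.0533]), np.float64(17.8)) wrist (array([0.6082, 0.0495]), np.float64(19.65))
ring top (array([ 0.5322, -0.2272]), np.float64(26.37)) scene (array([ 0.542 , -0.2145]), np.float64(25.71)) wrist (array([ 0.5308, -0.2148]), np.float64(20.85))
```

>>> move_arm(targets=[[-0.001,0,0.038,0,0,-0.01],[-0.002,0,0.076,0,0,-0.025],[-0.002,0,0.114,0,0,-0.025],[-0.002,0,0.15,0,0,-0.025],[-0.002,0,0.16,0,0,-0.025]])

```text
time_s: 1.82
ee_pos: [0.4299, 0.0157, 0.0412]
eef_rot: [-3.135, -0.0, 1.584]
force: [0.0, 0.3, -1.3]
grip_width: 0.0938
```

>>> move_arm(targets=[[0,0,0.012,0,0,0],[0,0,0.024,0,0,0],[0,0,0.033,0,0,0],[0,0,0.036,0,0,0],[0,0,0.036,0,0,0]])

```text
time_s: 2.23
ee_pos: [0.4327, 0.0156, 0.0096]
eef_rot: [-3.141, -0.0, 1.584]
force: [-0.9, -0.1, 0.9]
grip_width: 0.094
```

Run:
```python
from h import *
i=ctrl.camera_info('wrist'); im=ctrl.camera('wrist'); cv2.imwrite('pics/w2.png',im[:,:,::-1])
print(ctrl.get_obs()['ee_pos'],ctrl.get_obs()['eef_rot'], fit(im,i,(.4345,.0095),OB['pan'][1]))
```

```text
[0.43290308 0.01563144 0.00997805] [3.14129727e+00 3.42473577e-05 1.58388011e+00] (array([0.4325, 0.0068]), np.float64(14.13))
```

View pics/w2.png

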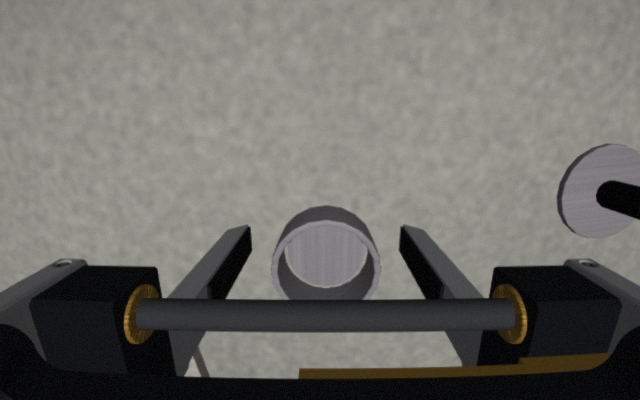

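```bash
sed -i 's/,span=.012):/,span=.012,vmax=400):/; s/\.clip(0,15)\.mean()/.clip(0,15)[a[:,1]<vmax].mean()/' h.py
python3 - <<'E'
from h import *
i=ctrl.camera_info('wrist'); im=cv2.imread('pics/w2.png')[:,:,::-1]
print(fit(im,i,(.4345,.0095),OB['pan'][1],vmax=285))
for y in(.006,.008,.010,.012):
    p=proj(i,circ((.434,y),.036,.031)); print(y,p.min(0).round(1),p.max(0).round(1))
E
```

```text
(array([0.4322, 0.0065]), np.float64(18.99))
0.006 [272.6 220.9] [383.1 320.4]
0.008 [272.5 217.4] [383.4 317.5]
0.01 [272.3 213.8] [383.6 314.6]
0.012 [272.2 210.2] [383.8 311.7]
```

>>> move_arm(targets=[[-0.004,0,0,0,0,-0.02],[-0.0086,0,0.001,0,0,-0.025],[-0.0086,0,0.001,0,0,-0.025],[-0.0086,0,0.001,0,0,-0.025],[-0.0086,0,0.001,0,0,-0.025]])

```text
time_s: 2.7
ee_pos: [0.4328, 0.0069, 0.0086]
eef_rot: [3.141, 0.0, 1.596]
force: [0.5, -0.4, 0.4]
grip_width: 0.0938
```

>>> move_arm(targets=[[0,0,0,0,0,0],[0,0,0,0,0,0],[0,0,0,0,0,0],[0,0,0,0,0,0],[0,0,0,0,0,0]], fingers=-1, grip_force=20)

```text
time_s: 3.12
ee_pos: [0.4327, 0.0071, 0.0084]
eef_rot: [-3.142, -0.0, 1.597]
force: [0.4, -0.2, 0.2]
grip_width: 0.064
```

>>> move_arm(targets=[[0,0,0,0,0,0],[0,0,0,0,0,0],[0,0,0,0,0,0],[0,0,0,0,0,0],[0,0,0,0,0,0]])

```text
time_s: 3.53
ee_pos: [0.4327, 0.0071, 0.0085]
eef_rot: [3.142, -0.0, 1.597]
force: [0.4, 1.1, -1.0]
grip_width: 0.0628
```

>>> move_arm(targets=[[0,0,-0.01,0,0,0],[0,0,-0.04,0,0,0.02],[0,0,-0.08,0,0,0.05],[0,0,-0.12,0,0,0.05],[0,0,-0.16,0,0,0.05]])

```text
time_s: 3.95
ee_pos: [0.432, 0.007, 0.171]
eef_rot: [-3.141, 0.0, 1.571]
force: [1.0, 0.1, -1.2]
grip_width: 0.0627
```

>>> move_arm(targets=[[-0.01,0.004,0,0,0,0],[-0.035,0.012,0,0,0,0],[-0.07,0.025,0,0,0,0],[-0.108,0.038,0,0,0,0],[-0.146,0.051,0,0,0,0]])

```text
time_s: 4.37
ee_pos: [0.4838, -0.1407, 0.1687]
eef_rot: [3.141, 0.0, 1.571]
force: [0.3, 0.1, -1.6]
grip_width: 0.0629
```

>>> move_arm(targets=[[-0.04,0.013,0,0,0,0],[-0.08,0.026,0,0,0,0],[-0.11,0.038,0,0,0,0],[-0.13,0.047,0,0,0,0],[-0.14,0.051,0,0,0,0]])

```text
time_s: 4.78
ee_pos: [0.5347, -0.2818, 0.1678]
eef_rot: [-3.141, -0.0, 1.569]
force: [-0.5, -0.6, -1.4]
grip_width: 0.0623
```

>>> move_arm(targets=[[0,0,0,0,0,0],[0,0,0,0,0,0],[0,0,0,0,0,0],[0,0,0,0,0,0],[0,0,0,0,0,0]])

```text
time_s: 5.2
ee_pos: [0.5347, -0.2782, 0.1688]
eef_rot: [3.141, 0.0, 1.572]
force: [-0.6, -1.5, -1.3]
grip_width: 0.0627
```

Run:
```python
from h import *
i=ctrl.camera_info('wrist'); im=ctrl.camera('wrist'); c,e=fit(im,i,(.535,-.222),OB['ring'][1]); print(c,e,ctrl.get_obs()['ee_pos'],ctrl.get_obs()['eef_rot'])
im=im.copy()
for z,r in OB['ring'][1]:
    for p in proj(i,circ(c,z,r,40)): cv2.circle(im,tuple(int(v) for v in p.round()),0,(255,0,0),-1)
cv2.imwrite('pics/w3.png',im[:,:,::-1])
```

```text
[ 0.5332 -0.224 ] 29.98 [ 0.53470342 -0.27834616  0.16882238] [3.14124994e+00 1.81540448e-04 1.57148894e+00]
```

View pics/w3.png

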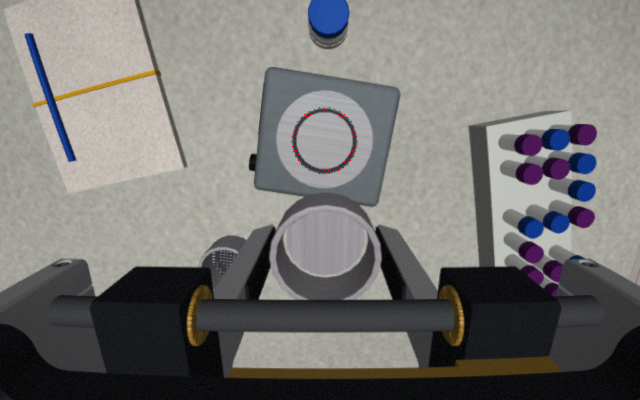

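The fitted circles lie on the ring at (325,139), which puts it at (0.5332, -0.2240). Next: the pan's own offset in the grip.

Run:
```python
from h import *
i=ctrl.camera_info('wrist'); im=ctrl.camera('wrist');o=ctrl.get_obs()
print(fit(im,i,o['ee_pos'],[(.1963,.031),(.1963,.027)],vmax=285)[0]-o['ee_pos'][:2], fit(im,i,(.535,-.222),OB['ring'][1]))
```

```text
[-0.00049896 -0.00054058] (array([ 0.5332, -0.224 ]), np.float64(29.96))
```

>>> move_arm(targets=[[0.014,0,0,0,0,0],[0.036,-0.001,0,0,0,0],[0.05,-0.001,0,0,0,0],[0.0548,-0.001,0.01,0,0,0],[0.0548,-0.001,0.03,0,0,0]])

```text
time_s: 5.72
ee_pos: [0.5349, -0.2231, 0.14]
eef_rot: [3.138, 0.002, 1.573]
force: [1.0, -0.8, -0.5]
grip_width: 0.0623
```

>>> move_arm(targets=[[0,0,0.025,0,0,0],[0,0,0.045,0,0,0],[0,0,0.055,0,0,0],[0,0,0.058,0,0,0],[0,0,0.058,0,0,0]])

```text
time_s: 6.13
ee_pos: [0.5336, -0.2241, 0.08]
eef_rot: [-3.141, -0.0, 1.571]
force: [-0.2, -0.3, -0.8]
grip_width: 0.0629
```

>>> move_arm(targets=[[0,0,0.003,0,0,0],[0,0,0.006,0,0,0],[0,0,0.009,0,0,0],[0,0,0.012,0,0,0],[0,0,0.0135,0,0,0]])

```text
time_s: 6.55
ee_pos: [0.5337, -0.2242, 0.0668]
eef_rot: [3.142, 0.0, 1.571]
force: [0.2, 0.1, -0.9]
grip_width: 0.0629
```

>>> move_arm(targets=[[0,0,0,0,0,0],[0,0,0,0,0,0],[0,0,0,0,0,0],[0,0,0,0,0,0],[0,0,0,0,0,0]])

```text
time_s: 6.97
ee_pos: [0.5338, -0.2242, 0.0671]
eef_rot: [3.141, 0.0, 1.571]
force: [-0.7, -0.7, -0.7]
grip_width: 0.0628
```

Run:
```python
from h import *
i=ctrl.camera_info('wrist'); im=ctrl.camera('wrist');o=ctrl.get_obs()
print(o['ee_pos'],o['force'],o['moment'])
cv2.imwrite('pics/w4.png',im[:,:,::-1])
```

```text
[ 0.53373679 -0.22420456  0.06706039] [-0.65064346  0.31368453 -1.79218442] [-0.11187321  0.04165098  0.00869989]
```

View pics/w4.png

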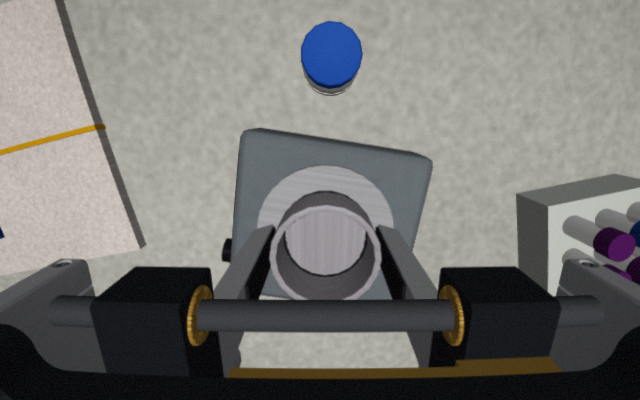

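>>> move_arm(targets=[[0,0,0.0007,0,0,0],[0,0,0.0007,0,0,0],[0,0,0.0007,0,0,0],[0,0,0.0007,0,0,0],[0,0,0.0007,0,0,0]], fingers=0.8)

```text
time_s: 7.43
ee_pos: [0.5337, -0.2242, 0.0663]
eef_rot: [3.141, 0.0, 1.571]
force: [0.8, 0.8, -0.1]
grip_width: 0.0847
```

>>> move_arm(targets=[[0,0,-0.01,0,0,0],[0,0,-0.03,0,0,0],[0,0,-0.06,0,0,0],[0,0,-0.1,0,0,0],[0,0,-0.13,0,0,0]])

```text
time_s: 7.85
ee_pos: [0.5338, -0.2242, 0.1999]
eef_rot: [3.14, 0.001, 1.571]
force: [0.2, -0.2, 1.3]
grip_width: 0.0844
```

>>> move_arm(targets=[[-0.035,-0.027,0,0,0,0],[-0.07,-0.054,0,0,0,0],[-0.105,-0.081,0,0,0,0],[-0.135,-0.102,0,0,0,0],[-0.143,-0.109,0,0,0,0]], fingers=1)

```text
time_s: 8.27
ee_pos: [0.4218, -0.3706, 0.1972]
eef_rot: [3.141, 0.001, 1.568]
force: [0.3, 0.2, 0.0]
grip_width: 0.0939
```

>>> move_arm(targets=[[0,0,0,0,0,0],[0,0,0,0,0,0],[0,0,0,0,0,0],[0,0,0,0,0,0],[0,0,0,0,0,0]])

```text
time_s: 8.68
ee_pos: [0.4255, -0.3662, 0.1963]
eef_rot: [3.142, -0.0, 1.572]
force: [0.4, -0.5, -0.8]
grip_width: 0.0941
```

```bash
cat >> h.py <<'E'
def look(name,items,vmax=400):
    "wrist picture; fit each (label,guess,circles) and draw it"
    i=ctrl.camera_info('wrist'); o=ctrl.get_obs(); im=ctrl.camera('wrist'); d=im.copy()
    print('tcp',o['ee_pos'].round(4),o['eef_rot'].round(3),'t',o['time_s'])
    for n,c0,k in items:
        c,e=fit(im,i,c0,k,vmax=vmax); print(n,c,e,'minus tcp',(c-o['ee_pos'][:2]).round(4))
        for z,r in k:
            for p in proj(i,circ(c,z,r,40)): cv2.circle(d,tuple(int(v) for v in p.round()),0,(255,0,0),-1)
    cv2.imwrite(f'pics/{name}.png',d[:,:,::-1])
E
python3 - <<'E'
from h import *
look('w5',[('fine',(.424,-.367),OB['fine'][1]),('pan',(.5335,-.224),[(.094,.031),(.094,.027)])])
E
```

```text
tcp [ 0.4255 -0.3662  0.1963] [ 3.142 -0.     1.572] t 8.6833
fine [ 0.4212 -0.3702] 23.31 minus tcp [-0.0043 -0.004 ]
pan [ 0.533  -0.2242] 21.42 minus tcp [0.1075 0.142 ]
```

View pics/w5.png

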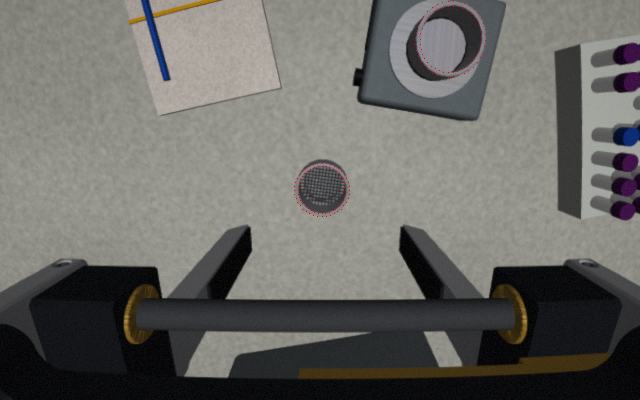

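The fits lie on the fine sieve at (322,190) and on the pan, seated on the shaker, at (447,40). Now picking up the fine sieve.

>>> move_arm(targets=[[-0.002,-0.002,0.038,0,0,0],[-0.004,-0.0043,0.076,0,0,0],[-0.004,-0.0043,0.112,0,0,0],[-0.004,-0.0043,0.14,0,0,0],[-0.004,-0.0043,0.15,0,0,0]])

```text
time_s: 9.15
ee_pos: [0.4193, -0.3694, 0.0423]
eef_rot: [-3.138, -0.004, 1.571]
force: [0.4, 0.4, 0.3]
grip_width: 0.0941
```

>>> move_arm(targets=[[0,0,0.012,0,0,0],[0,0,0.022,0,0,0],[0,0,0.029,0,0,0],[0,0,0.032,0,0,0],[0,0,0.032,0,0,0]])

```text
time_s: 9.57
ee_pos: [0.4205, -0.3713, 0.0144]
eef_rot: [3.141, 0.0, 1.571]
force: [-0.1, -0.4, 0.9]
grip_width: 0.094
```

>>> move_arm(targets=[[0,0,0,0,0,0],[0,0,0,0,0,0],[0,0,0,0,0,0],[0,0,0,0,0,0],[0,0,0,0,0,0]], fingers=-1)

```text
time_s: 9.98
ee_pos: [0.4205, -0.3713, 0.0146]
eef_rot: [3.141, 0.0, 1.571]
force: [1.8, 0.9, 0.7]
grip_width: 0.0641
```

>>> move_arm(targets=[[0,0,0,0,0,0],[0,0,0,0,0,0],[0,0,0,0,0,0],[0,0,0,0,0,0],[0,0,0,0,0,0]])

```text
time_s: 10.4
ee_pos: [0.4205, -0.3713, 0.0145]
eef_rot: [3.141, 0.0, 1.571]
force: [-0.6, 1.0, 4.5]
grip_width: 0.0613
```

>>> move_arm(targets=[[0,0,-0.01,0,0,0],[0,0,-0.04,0,0,0],[0,0,-0.08,0,0,0],[0,0,-0.12,0,0,0],[0,0,-0.16,0,0,0]])

```text
time_s: 10.82
ee_pos: [0.4198, -0.3707, 0.1763]
eef_rot: [-3.141, -0.001, 1.571]
force: [0.1, -1.2, -0.9]
grip_width: 0.0615
```

>>> move_arm(targets=[[0.01,0.02,0,0,0,0],[0.03,0.05,0,0,0,0],[0.05,0.085,0,0,0,0],[0.063,0.105,0,0,0,0],[0.068,0.112,0,0,0,0]])

```text
time_s: 11.23
ee_pos: [0.5344, -0.3009, 0.1742]
eef_rot: [-3.141, -0.001, 1.573]
force: [-1.1, 0.2, -1.7]
grip_width: 0.0619
```

>>> move_arm(targets=[[0,0,0,0,0,0],[0,0,0,0,0,0],[0,0,0,0,0,0],[0,0,0,0,0,0],[0,0,0,0,0,0]])

```text
time_s: 11.65
ee_pos: [0.5316, -0.304, 0.1745]
eef_rot: [3.142, 0.0, 1.569]
force: [-0.5, -0.6, -1.2]
grip_width: 0.0616
```

Run:
```python
from h import *
z=ctrl.get_obs()['ee_pos']; t=z[2]+.0275
look('w6',[('fine',z[:2],[(t,.031),(t,.027)]),('pan',(.5335,-.224),[(.094,.031),(.094,.027)])],vmax=285)
```

```text
tcp [ 0.5316 -0.304   0.1745] [3.142 0.    1.569] t 11.65
fine [ 0.5314 -0.3032] 27.84 minus tcp [-0.0002  0.0008]
pan [ 0.5332 -0.224 ] 21.86 minus tcp [0.0016 0.08  ]
```

View pics/w6.png

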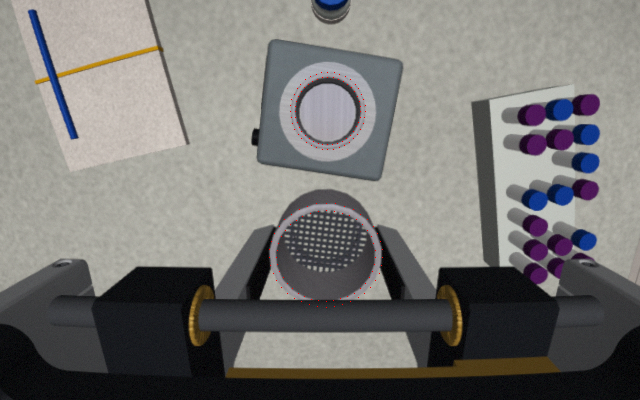

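The fits lie on the held fine sieve at (326,252) and the seated pan at (328,110). Next: over the pan and down.

>>> move_arm(targets=[[0.02,0.001,0,0,0,0],[0.05,0.0018,0,0,0,0],[0.073,0.0018,0,0,0,0],[0.0792,0.0018,0.01,0,0,0],[0.0792,0.0018,0.02,0,0,0]])

```text
time_s: 12.12
ee_pos: [0.5344, -0.2232, 0.1543]
eef_rot: [3.14, 0.001, 1.572]
force: [1.0, -0.1, -1.9]
grip_width: 0.0614
```

>>> move_arm(targets=[[0,0,0.015,0,0,0],[0,0,0.028,0,0,0],[0,0,0.036,0,0,0],[0,0,0.0385,0,0,0],[0,0,0.0385,0,0,0]])

```text
time_s: 12.53
ee_pos: [0.5338, -0.2246, 0.1149]
eef_rot: [-3.14, -0.001, 1.57]
force: [-0.7, -0.7, -1.6]
grip_width: 0.0615
```

>>> move_arm(targets=[[0,0,0.003,0,0,0],[0,0,0.006,0,0,0],[0,0,0.009,0,0,0],[0,0,0.012,0,0,0],[0,0,0.0142,0,0,0]])

```text
time_s: 12.95
ee_pos: [0.5342, -0.224, 0.1014]
eef_rot: [3.142, 0.0, 1.571]
force: [-3.6, 0.9, 22.5]
grip_width: 0.0619
```

>>> move_arm(targets=[[0,0,0,0,0,0],[0,0,0,0,0,0],[0,0,0,0,0,0],[0,0,0,0,0,0],[0,0,0,0,0,0]])

```text
time_s: 13.37
ee_pos: [0.5343, -0.224, 0.1016]
eef_rot: [3.141, 0.0, 1.571]
force: [-0.3, 0.0, -0.6]
grip_width: 0.062
```

>>> move_arm(targets=[[0,0,0,0,0,0],[0,0,0,0,0,0],[0,0,0,0,0,0],[0,0,0,0,0,0],[0,0,0,0,0,0]], fingers=0.8)

```text
time_s: 13.78
ee_pos: [0.5342, -0.224, 0.1016]
eef_rot: [3.142, 0.0, 1.571]
force: [-0.1, -0.1, 0.2]
grip_width: 0.0844
```

>>> move_arm(targets=[[0,0,-0.01,0,0,0],[0,0,-0.03,0,0,0],[0,0,-0.06,0,0,0],[0,0,-0.09,0,0,0],[0,0,-0.11,0,0,0]])

```text
time_s: 14.2
ee_pos: [0.5346, -0.2242, 0.2154]
eef_rot: [3.139, 0.001, 1.571]
force: [-0.9, 1.0, -0.7]
grip_width: 0.0845
```

>>> move_arm(targets=[[0.037,-0.007,0,0,0,0],[0.076,-0.014,0,0,0,0],[0.115,-0.021,0,0,0,0],[0.154,-0.028,0,0,0,0],[0.193,-0.035,0,0,0,0]], fingers=1)

```text
time_s: 14.62
ee_pos: [0.4985, -0.0294, 0.2125]
eef_rot: [3.141, 0.0, 1.57]
force: [1.1, 0.7, 0.3]
grip_width: 0.094
```

>>> move_arm(targets=[[0.039,-0.007,0,0,0,0],[0.079,-0.014,0,0,0,0],[0.119,-0.021,0,0,0,0],[0.159,-0.028,0,0,0,0],[0.198,-0.035,0,0,0,0]])

```text
time_s: 15.03
ee_pos: [0.4635, 0.169, 0.2126]
eef_rot: [3.14, -0.0, 1.571]
force: [0.6, -0.4, -0.1]
grip_width: 0.0941
```

>>> move_arm(targets=[[0.039,-0.007,0,0,0,0],[0.079,-0.014,0,0,0,0],[0.119,-0.021,0,0,0,0],[0.159,-0.028,0,0,0,0],[0.194,-0.034,0.01,0,0,0]])

```text
time_s: 15.45
ee_pos: [0.4298, 0.3638, 0.204]
eef_rot: [3.139, -0.002, 1.571]
force: [0.5, 0.2, 0.7]
grip_width: 0.094
```

>>> move_arm(targets=[[0,0,0,0,0,0],[0,0,0,0,0,0],[0,0,0,0,0,0],[0,0,0,0,0,0],[0,0,0,0,0,0]])

```text
time_s: 15.87
ee_pos: [0.4308, 0.36, 0.2022]
eef_rot: [3.141, -0.0, 1.569]
force: [0.5, 0.6, -0.7]
grip_width: 0.094
```

Run:
```python
from h import *
look('w7',[('coarse',(.43,.363),OB['coarse'][1])])
im=ctrl.camera('top'); print('fine on pan, top',fit(im,ctrl.camera_info('top'),(.533,-.224),[(.129,.031),(.129,.027)]))
```

```text
tcp [0.4308 0.36   0.2022] [ 3.141 -0.     1.569] t 15.8667
coarse [0.428 0.368] 20.89 minus tcp [-0.0028  0.008 ]
fine on pan, top (array([ 0.5348, -0.223 ]), np.float64(22.64))
```

View pics/w7.png

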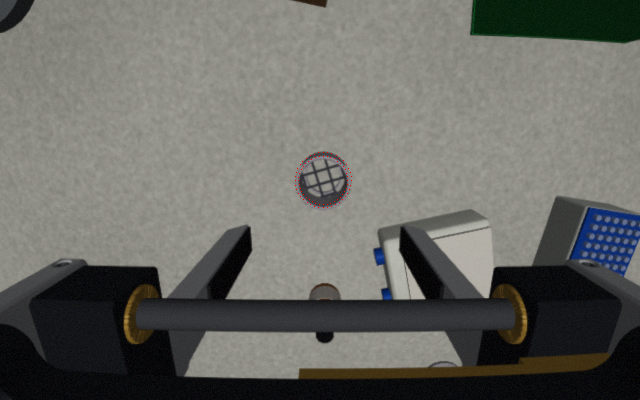

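Run:
```python
from h import *
i=ctrl.camera_info('wrist'); im=ctrl.camera('wrist')
k=OB['coarse'][1]
for c0 in((.428,.361),(.428,.363),(.428,.366)): print(fit(im,i,c0,k,span=.003))
print(fit(im,i,(.428,.364),[(.052,.031),(.052,.027),(.007,.031)]))
a=cv2.resize(im[140:220,280:370],None,fx=4,fy=4,interpolation=cv2.INTER_CUBIC); b=a.copy()
for c in((.428,.368),(.428,.363)):
  for p in proj(i,circ(c,.052,.031,60)): cv2.circle(b,tuple(int(v) for v in ((p-[280,140])*4+1.5)),1,(255,0,0) if c[1]>.365 else (0,255,0),-1)
cv2.imwrite('pics/w8.png',np.hstack([a,b])[:,:,::-1])
```

```text
(array([0.4282, 0.3642]), np.float64(19.82))
(array([0.4282, 0.3642]), np.float64(19.82))
(array([0.428 , 0.3682]), np.float64(21.08))
(array([0.4282, 0.3645]), np.float64(28.36))
```

View pics/w8.png

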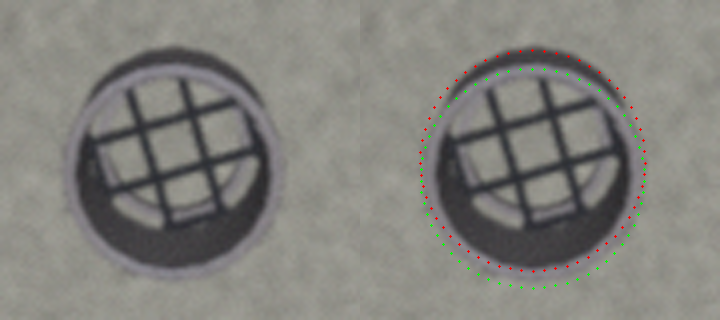

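The crop shows the first fit (red) caught the far wall. The rim lies between red and green, so the coarse sieve is at (0.428, 0.364), which agrees with the other fits. I'll use that.

>>> move_arm(targets=[[0.002,-0.001,0.038,0,0,0],[0.0042,-0.0026,0.076,0,0,0],[0.0042,-0.0026,0.112,0,0,0],[0.0042,-0.0026,0.135,0,0,0],[0.0042,-0.0026,0.142,0,0,0]])

```text
time_s: 16.43
ee_pos: [0.4263, 0.3638, 0.0559]
eef_rot: [-3.137, 0.003, 1.57]
force: [0.1, -0.3, -0.0]
grip_width: 0.0938
```

>>> move_arm(targets=[[0,0,0.012,0,0,0],[0,0,0.024,0,0,0],[0,0,0.033,0,0,0],[0,0,0.036,0,0,0],[0,0,0.036,0,0,0]])

```text
time_s: 16.85
ee_pos: [0.4276, 0.3652, 0.0233]
eef_rot: [-3.141, 0.0, 1.571]
force: [-0.2, 0.1, -0.5]
grip_width: 0.0941
```

>>> move_arm(targets=[[0,0,0,0,0,0],[0,0,0,0,0,0],[0,0,0,0,0,0],[0,0,0,0,0,0],[0,0,0,0,0,0]], fingers=-1)

```text
time_s: 17.27
ee_pos: [0.4278, 0.3653, 0.0239]
eef_rot: [3.141, -0.0, 1.571]
force: [3.0, -0.4, 0.1]
grip_width: 0.0641
```

>>> move_arm(targets=[[0,0,0,0,0,0],[0,0,0,0,0,0],[0,0,0,0,0,0],[0,0,0,0,0,0],[0,0,0,0,0,0]])

```text
time_s: 17.68
ee_pos: [0.4278, 0.3653, 0.0238]
eef_rot: [3.141, -0.0, 1.571]
force: [-0.1, -1.8, 6.3]
grip_width: 0.0629
```

>>> move_arm(targets=[[0,0,-0.02,0,0,0],[0,0,-0.06,0,0,0],[0,0,-0.1,0,0,0],[0,0,-0.14,0,0,0],[0,0,-0.18,0,0,0]])

```text
time_s: 18.1
ee_pos: [0.4271, 0.3649, 0.205]
eef_rot: [-3.141, 0.001, 1.571]
force: [1.3, -0.6, -0.3]
grip_width: 0.0621
```

>>> move_arm(targets=[[-0.02,0.003,-0.01,0,0,0],[-0.055,0.009,-0.015,0,0,0],[-0.09,0.015,-0.015,0,0,0],[-0.125,0.021,-0.015,0,0,0],[-0.16,0.026,-0.015,0,0,0]])

```text
time_s: 18.52
ee_pos: [0.4534, 0.2036, 0.2182]
eef_rot: [-3.141, 0.0, 1.571]
force: [1.2, 0.0, -1.7]
grip_width: 0.0628
```

>>> move_arm(targets=[[-0.038,0.006,0,0,0,0],[-0.076,0.012,0,0,0,0],[-0.114,0.018,0,0,0,0],[-0.152,0.024,0,0,0,0],[-0.19,0.03,0,0,0,0]])

```text
time_s: 18.93
ee_pos: [0.4833, 0.0134, 0.2183]
eef_rot: [-3.141, -0.0, 1.571]
force: [1.4, -0.0, -1.5]
grip_width: 0.0622
```

>>> move_arm(targets=[[-0.038,0.006,0,0,0,0],[-0.076,0.012,0,0,0,0],[-0.114,0.018,0,0,0,0],[-0.152,0.024,0,0,0,0],[-0.19,0.03,0,0,0,0]])

```text
time_s: 19.35
ee_pos: [0.5133, -0.1767, 0.2182]
eef_rot: [-3.141, -0.0, 1.571]
force: [1.3, 0.1, -0.7]
grip_width: 0.0627
```

>>> move_arm(targets=[[-0.038,0.006,0,0,0,0],[-0.075,0.012,0,0,0,0],[-0.105,0.016,0,0,0,0],[-0.124,0.019,0,0,0,0],[-0.128,0.02,0,0,0,0]])

```text
time_s: 19.77
ee_pos: [0.5331, -0.3056, 0.2173]
eef_rot: [-3.14, -0.001, 1.568]
force: [-0.6, 0.7, -2.3]
grip_width: 0.0625
```

>>> move_arm(targets=[[0,0,0,0,0,0],[0,0,0,0,0,0],[0,0,0,0,0,0],[0,0,0,0,0,0],[0,0,0,0,0,0]])

```text
time_s: 20.18
ee_pos: [0.5338, -0.3019, 0.2189]
eef_rot: [3.141, 0.0, 1.572]
force: [0.2, 0.3, -1.5]
grip_width: 0.0624
```

Run:
```python
from h import *
z=ctrl.get_obs()['ee_pos']; t=z[2]+.0275
look('w9',[('coarse',z[:2],[(t,.031),(t,.027)]),('fine',(.5335,-.224),[(.129,.031),(.129,.027)])],vmax=285)
```

```text
tcp [ 0.5338 -0.3019  0.2189] [3.141 0.    1.572] t 20.1833
coarse [ 0.533  -0.3029] 26.34 minus tcp [-0.0008 -0.001 ]
fine [ 0.5337 -0.2232] 22.04 minus tcp [-0.0001  0.0787]
```

View pics/w9.png

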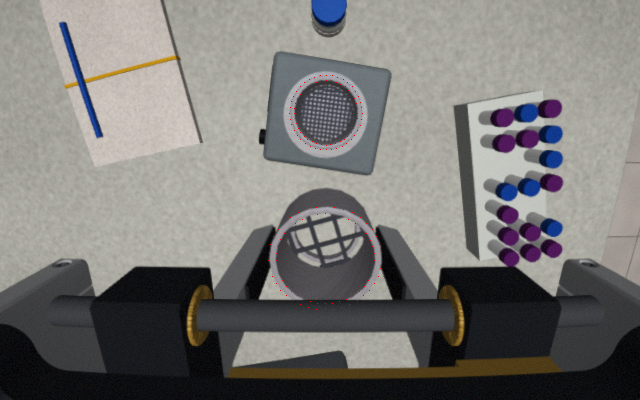

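The fits lie on the held coarse sieve at (326,255) and the fine sieve, seated, at (326,112).

>>> move_arm(targets=[[0.02,0,0,0,0,0],[0.05,0.0007,0,0,0,0],[0.073,0.0007,0,0,0,0],[0.0797,0.0007,0.01,0,0,0],[0.0797,0.0007,0.02,0,0,0]])

```text
time_s: 20.65
ee_pos: [0.5347, -0.2217, 0.1987]
eef_rot: [3.14, 0.001, 1.573]
force: [0.2, -0.5, -2.4]
grip_width: 0.0626
```

>>> move_arm(targets=[[0,0,0.015,0,0,0],[0,0,0.028,0,0,0],[0,0,0.036,0,0,0],[0,0,0.038,0,0,0],[0,0,0.038,0,0,0]])

```text
time_s: 21.07
ee_pos: [0.534, -0.2236, 0.1598]
eef_rot: [-3.14, -0.0, 1.57]
force: [-0.3, -0.9, -0.8]
grip_width: 0.0625
```

>>> move_arm(targets=[[0,0,0.003,0,0,0],[0,0,0.006,0,0,0],[0,0,0.009,0,0,0],[0,0,0.012,0,0,0],[0,0,0.0142,0,0,0]])

```text
time_s: 21.48
ee_pos: [0.5343, -0.2231, 0.1461]
eef_rot: [-3.142, 0.0, 1.571]
force: [-0.1, 0.4, -1.8]
grip_width: 0.0629
```

>>> move_arm(targets=[[0,0,0,0,0,0],[0,0,0,0,0,0],[0,0,0,0,0,0],[0,0,0,0,0,0],[0,0,0,0,0,0]])

```text
time_s: 21.9
ee_pos: [0.5343, -0.2231, 0.1464]
eef_rot: [3.142, 0.0, 1.571]
force: [0.6, 0.3, -0.7]
grip_width: 0.063
```

>>> move_arm(targets=[[0,0,0.0006,0,0,0],[0,0,0.0006,0,0,0],[0,0,0.0006,0,0,0],[0,0,0.0006,0,0,0],[0,0,0.0006,0,0,0]], fingers=0.8)

```text
time_s: 22.32
ee_pos: [0.5343, -0.2231, 0.1458]
eef_rot: [3.141, 0.0, 1.571]
force: [-0.5, -0.7, -0.3]
grip_width: 0.084
```

>>> move_arm(targets=[[0,0,-0.01,0,0,0],[0,0,-0.03,0,0,0],[0,0,-0.06,0,0,0],[0,0,-0.07,0,0,0],[0,0,-0.08,0,0,0]])

```text
time_s: 22.73
ee_pos: [0.5346, -0.2232, 0.2276]
eef_rot: [3.14, 0.001, 1.571]
force: [0.0, 0.4, 0.5]
grip_width: 0.0847
```

>>> move_arm(targets=[[0.035,0.01,0,0,0,0],[0.074,0.02,0,0,0,0],[0.113,0.03,0,0,0,0],[0.15,0.04,0.01,0,0,0],[0.186,0.051,0.02,0,0,0]], fingers=0.3)

```text
time_s: 23.15
ee_pos: [0.5854, -0.0351, 0.2056]
eef_rot: [3.141, 0.0, 1.571]
force: [0.5, 0.2, 0.2]
grip_width: 0.0614
```

>>> move_arm(targets=[[0.035,0.01,0.01,0,0,0],[0.065,0.018,0.02,0,0,0],[0.08,0.023,0.03,0,0,0],[0.086,0.024,0.03,0,0,0],[0.086,0.024,0.03,0,0,0]])

```text
time_s: 23.57
ee_pos: [0.6091, 0.0494, 0.175]
eef_rot: [-3.14, 0.0, 1.572]
force: [-0.6, -0.2, -0.5]
grip_width: 0.0611
```

>>> move_arm(targets=[[0,0,0,0,0,0],[0,0,0,0,0,0],[0,0,0,0,0,0],[0,0,0,0,0,0],[0,0,0,0,0,0]])

```text
time_s: 23.98
ee_pos: [0.6094, 0.0482, 0.1761]
eef_rot: [3.141, 0.0, 1.57]
force: [-0.9, -0.0, 0.4]
grip_width: 0.0611
```

Run:
```python
from h import *
look('w10',[('lid',(.609,.05),OB['lid'][1])])
im=ctrl.camera('top'); print('coarse on fine, top',fit(im,ctrl.camera_info('top'),(.533,-.224),[(.174,.031),(.174,.027)]))
```

```text
tcp [0.6094 0.0482 0.1761] [3.141 0.    1.57 ] t 23.9833
lid [0.6098 0.0518] 18.03 minus tcp [0.0004 0.0036]
coarse on fine, top (array([ 0.5315, -0.222 ]), np.float64(23.28))
```

View pics/w10.png

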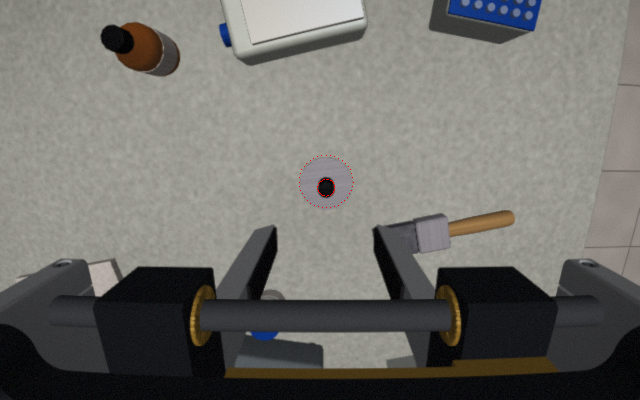

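The fit lies on the lid at (326,182) and its knob at (326,187). Next: grip the knob.

>>> move_arm(targets=[[0.002,0.0004,0.035,0,0,0],[0.0036,0.0004,0.07,0,0,0],[0.0036,0.0004,0.1,0,0,0],[0.0036,0.0004,0.12,0,0,0],[0.0036,0.0004,0.125,0,0,0]])

```text
time_s: 24.5
ee_pos: [0.6079, 0.0524, 0.0471]
eef_rot: [-3.136, 0.0, 1.571]
force: [-0.5, -0.8, -1.2]
grip_width: 0.061
```

>>> move_arm(targets=[[0,0,0.012,0,0,0],[0,0,0.024,0,0,0],[0,0,0.032,0,0,0],[0,0,0.0345,0,0,0],[0,0,0.0345,0,0,0]])

```text
time_s: 24.92
ee_pos: [0.6097, 0.0525, 0.016]
eef_rot: [-3.141, 0.0, 1.571]
force: [0.1, 0.4, 0.0]
grip_width: 0.0611
```

>>> move_arm(targets=[[0,0,0,0,0,0],[0,0,0,0,0,0],[0,0,0,0,0,0],[0,0,0,0,0,0],[0,0,0,0,0,0]], fingers=-1)

```text
time_s: 25.33
ee_pos: [0.6098, 0.0525, 0.0165]
eef_rot: [3.141, -0.0, 1.571]
force: [0.2, -0.3, 0.1]
grip_width: 0.0313
```

>>> move_arm(targets=[[0,0,0,0,0,0],[0,0,0,0,0,0],[0,0,0,0,0,0],[0,0,0,0,0,0],[0,0,0,0,0,0]])

```text
time_s: 25.75
ee_pos: [0.6098, 0.0525, 0.0163]
eef_rot: [3.141, 0.0, 1.571]
force: [0.1, 0.5, 1.4]
grip_width: 0.0174
```

>>> move_arm(targets=[[0,0,0,0,0,0],[0,0,0,0,0,0],[0,0,0,0,0,0],[0,0,0,0,0,0],[0,0,0,0,0,0]])

```text
time_s: 26.17
ee_pos: [0.6098, 0.0525, 0.0163]
eef_rot: [3.141, 0.0, 1.571]
force: [0.2, -0.4, 2.4]
grip_width: 0.0175
```

>>> move_arm(targets=[[0,0,-0.01,0,0,0],[0,0,-0.04,0,0,0],[0,0,-0.08,0,0,0],[0,0,-0.12,0,0,0],[0,0,-0.16,0,0,0]])

```text
time_s: 26.58
ee_pos: [0.6092, 0.0525, 0.1786]
eef_rot: [-3.141, 0.0, 1.571]
force: [1.3, -0.2, -1.6]
grip_width: 0.0173
```

>>> move_arm(targets=[[0,0,-0.035,0,0,0],[-0.01,-0.002,-0.06,0,0,0],[-0.04,-0.009,-0.075,0,0,0],[-0.075,-0.016,-0.075,0,0,0],[-0.11,-0.023,-0.075,0,0,0]])

```text
time_s: 27.0
ee_pos: [0.5863, -0.0583, 0.253]
eef_rot: [3.14, 0.0, 1.572]
force: [0.9, -1.1, -1.6]
grip_width: 0.0172
```

>>> move_arm(targets=[[-0.038,-0.008,0,0,0,0],[-0.076,-0.016,0,0,0,0],[-0.114,-0.025,0,0,0,0],[-0.152,-0.033,0,0,0,0],[-0.18,-0.039,0,0,0,0]])

```text
time_s: 27.42
ee_pos: [0.5464, -0.2401, 0.2518]
eef_rot: [-3.142, 0.0, 1.569]
force: [0.5, -1.6, -0.7]
grip_width: 0.0172
```

>>> move_arm(targets=[[-0.03,-0.007,0,0,0,0],[-0.05,-0.01,0,0,0,0],[-0.062,-0.013,0,0,0,0],[-0.066,-0.014,0,0,0,0],[-0.066,-0.014,0,0,0,0]])

```text
time_s: 27.83
ee_pos: [0.5335, -0.3036, 0.2513]
eef_rot: [-3.141, -0.0, 1.57]
force: [-0.3, 0.7, -0.6]
grip_width: 0.0175
```

>>> move_arm(targets=[[0,0,0,0,0,0],[0,0,0,0,0,0],[0,0,0,0,0,0],[0,0,0,0,0,0],[0,0,0,0,0,0]])

```text
time_s: 28.25
ee_pos: [0.5339, -0.303, 0.2513]
eef_rot: [3.142, 0.0, 1.571]
force: [0.2, 0.8, -1.0]
grip_width: 0.0176
```

Run:
```python
from h import *
z=ctrl.get_obs()['ee_pos']; t=z[2]-.0163+.012
look('w11',[('lid',z[:2],[(t,.031)]),('coarse',(.534,-.223),[(.174,.031),(.174,.027)])],vmax=285)
```

```text
tcp [ 0.5339 -0.303   0.2513] [3.142 0.    1.571] t 28.25
lid [ 0.5334 -0.3057] 9.08 minus tcp [-0.0005 -0.0027]
coarse [ 0.5342 -0.2245] 24.38 minus tcp [0.0003 0.0785]
```

View pics/w11.png

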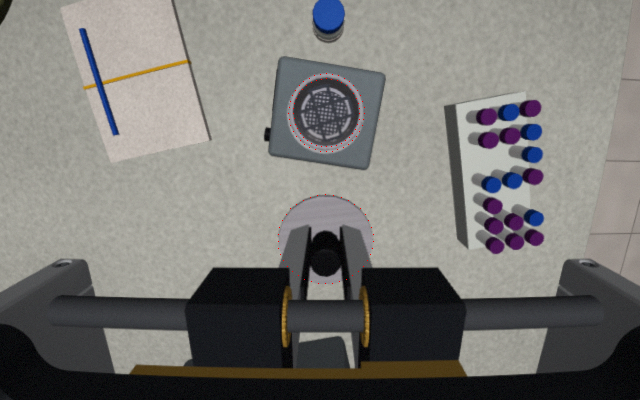

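The fits lie on the held lid at (326,238) and on the seated coarse sieve at (326,112).

>>> move_arm(targets=[[0.02,0,0,0,0,0],[0.05,0.0006,0,0,0,0],[0.073,0.0006,0,0,0,0],[0.08,0.0006,0.01,0,0,0],[0.08,0.0006,0.02,0,0,0]])

```text
time_s: 28.72
ee_pos: [0.5347, -0.2222, 0.2313]
eef_rot: [3.14, 0.001, 1.573]
force: [0.2, -0.7, -0.3]
grip_width: 0.0177
```

>>> move_arm(targets=[[0,0,0.015,0,0,0],[0,0,0.026,0,0,0],[0,0,0.032,0,0,0],[0,0,0.034,0,0,0],[0,0,0.034,0,0,0]])

```text
time_s: 29.13
ee_pos: [0.5341, -0.224, 0.1967]
eef_rot: [-3.141, -0.0, 1.57]
force: [0.8, -0.8, -0.7]
grip_width: 0.0174
```

>>> move_arm(targets=[[0,0,0.003,0,0,0],[0,0,0.006,0,0,0],[0,0,0.009,0,0,0],[0,0,0.012,0,0,0],[0,0,0.0135,0,0,0]])

```text
time_s: 29.55
ee_pos: [0.5342, -0.2234, 0.1833]
eef_rot: [-3.141, -0.0, 1.571]
force: [0.8, -0.0, -0.8]
grip_width: 0.0172
```

>>> move_arm(targets=[[0,0,0,0,0,0],[0,0,0,0,0,0],[0,0,0,0,0,0],[0,0,0,0,0,0],[0,0,0,0,0,0]])

```text
time_s: 29.97
ee_pos: [0.5343, -0.2235, 0.1838]
eef_rot: [3.142, 0.0, 1.571]
force: [-0.2, -0.6, -0.9]
grip_width: 0.0174
```

>>> move_arm(targets=[[0,0,0.0007,0,0,0],[0,0,0.0007,0,0,0],[0,0,0.0007,0,0,0],[0,0,0.0007,0,0,0],[0,0,0.0007,0,0,0]])

```text
time_s: 30.38
ee_pos: [0.5344, -0.2235, 0.1833]
eef_rot: [3.141, 0.0, 1.571]
force: [1.0, 0.6, 2.8]
grip_width: 0.0174
```

>>> move_arm(targets=[[0,0,0,0,0,0],[0,0,0,0,0,0],[0,0,0,0,0,0],[0,0,0,0,0,0],[0,0,0,0,0,0]], fingers=0)

```text
time_s: 30.8
ee_pos: [0.5343, -0.2235, 0.183]
eef_rot: [-3.141, -0.0, 1.571]
force: [0.5, -0.2, 0.3]
grip_width: 0.0456
```

>>> move_arm(targets=[[0,0,-0.01,0,0,0],[0,0,-0.03,0,0,0],[0,0,-0.06,0,0,0],[0,0,-0.08,0,0,0],[0,0,-0.09,0,0,0]])

```text
time_s: 31.22
ee_pos: [0.5348, -0.2237, 0.2768]
eef_rot: [3.138, 0.002, 1.571]
force: [-0.5, -0.7, 0.4]
grip_width: 0.0475
```

>>> move_arm(targets=[[-0.02,0,0,0,0,0],[-0.05,0,0,0,0,0],[-0.08,0,0,0,0,0],[-0.1,0,0,0,0,0],[-0.1,0,0,0,0,0]])

```text
time_s: 31.63
ee_pos: [0.5335, -0.3266, 0.272]
eef_rot: [-3.14, -0.0, 1.568]
force: [-1.0, -0.5, -0.3]
grip_width: 0.0468
```

>>> move_arm(targets=[[0,0,0,0,0,0],[0,0,0,0,0,0],[0,0,0,0,0,0],[0,0,0,0,0,0],[0,0,0,0,0,0]])

```text
time_s: 32.05
ee_pos: [0.5345, -0.3228, 0.2733]
eef_rot: [3.141, 0.0, 1.572]
force: [-0.1, 0.1, 0.7]
grip_width: 0.0468
```

Run:
```python
from h import *
look('w12',[('lid',(.534,-.2235),[(.179,.031),(.209,.009)])])
s=ctrl.camera('scene'); S=ctrl.camera_info('scene')
print('lid, scene',fit(s,S,(.534,-.2235),[(.179,.031),(.209,.009)]))
a=cv2.resize(s[60:190,210:340],(520,520),interpolation=cv2.INTER_CUBIC)
w=cv2.imread('pics/w12.png')[:260,190:460,::-1]
cv2.imwrite('pics/f.png',np.hstack([a,cv2.copyMakeBorder(w,0,260,0,0,cv2.BORDER_CONSTANT)])[:,:,::-1])
```

```text
tcp [ 0.5345 -0.3228  0.2733] [3.141 0.    1.572] t 32.05
lid [ 0.5338 -0.2268] 23.68 minus tcp [-0.0007  0.096 ]
lid, scene (array([ 0.5368, -0.226 ]), np.float64(19.38))
```

View pics/f.png

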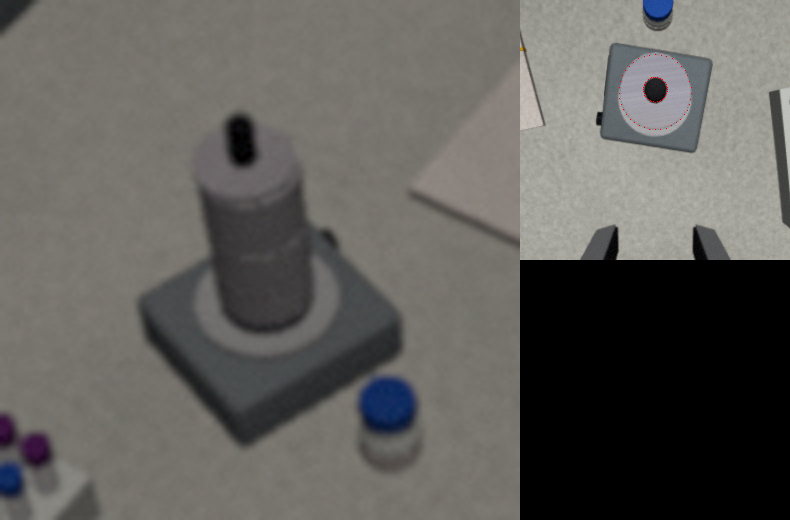

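The stack is straight and closed, with the lid flat at (248,165) in the enlarged scene crop and no gaps. The jar at (388,420) is upright and the gripper is clear, so I'm handing in.

```bash
python3 -c "
from station import ctrl
print(ctrl.hand_in(), ctrl.get_obs()['time_s'])"
```

```text
the job is handed in; nothing more can be done
the job is handed in; nothing more can be done
```

I stacked the pan, fine sieve, coarse sieve and lid on the shaker in that order and handed the job in at about 32 s of the 96 s. The hand-in reported no verdict.

**Seating:** each piece was released within about 0.5 mm of its seated height. The last pictures show a straight, closed stack with a flat lid. The gripper was 10 cm to the side and touching nothing.

**Bystanders:** I never touched the jar, bottle or brush. I did not re-measure their positions at the end, but the jar was still upright in the last picture.

**Checks that disagreed or stood out:**
- **Coarse sieve:** the first circle fit was 4 mm off because it caught the far wall. I corrected it from a crop before gripping.
- **Pan:** the first wrist fit was taken while the arm was still moving and read 4 mm off. I re-measured with the arm at rest.
- **Lid:** the final wrist fit put it about 2 mm from the coarse sieve's axis. The scene camera puts it about 3 mm from the same point. Both are within the 6 mm limit and near the calibration error.
- **Fine sieve:** seating it gave a brief 22 N force reading that was gone at the next reading.

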